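# Set the lift-and-turn selector to the flagged stop

## Task

Set the bench selector of the key gauge to the stop flagged by the tall post: draw the knob up against its spring, turn it until its pointer is at the tall post, and feel for the hole there so that the knob drops fully home and stays locked. Let go of it, and leave the oil bottle, padlock and cutter stand where they are.

Things in the scene. Friction and masses are not known exactly. Their poses are not given: they have to be found in the camera images.
- selector_base: Fixed grey foot, 192 mm across, 16 mm thick; origin: centre of its underside, on the worktop and on the knob's upright axis. -x points to the middle of the park recess, +x to a small steel block (50x20 mm, to 37 mm above the worktop). Six stop markers stand on it at radius 84 mm, 70, 105 and 140 deg to either side of -x: five flat studs 5 mm high and the tall post.
- knob_grip (a point): On the axis, mid grip bar, 62 mm above the worktop when the knob is home; moves with the knob. Knob: black dial, 128 mm across, top face 44 mm above the worktop, with an upright grey grip bar 88 mm long, 20 wide, 36 high (44 to 80 mm up when home), pinched across its width. The bar lies along the point's x; its tapered nose and the dial's metal pointer are towards -x; z is up.
- pointer_tip (a point): Outer end of the metal pointer on the dial, 68 mm from the turning axis, 44 mm above the worktop when the knob is home; turns and rises with the knob.
- selector_lift (a joint): Height of the knob above home, m: 0 home (pin 7.5 mm deep in a hole), 0.0075 pin riding on the hidden index ring, above that free to turn, 0.014 upper stop. Pulled down by a spring (3 N home, 7 N at the top) plus 0.8 to 1.7 N weight; it drops by itself over a hole. In a hole it cannot turn. Starts home in the park recess, a wide slot where it swings 15 to 30 deg either way.
- selector_turn (a joint): Turn of the knob, rad, + counter-clockwise from above; 0: pointer along the base's -x; ends at +-2.9, so it never passes the back block. Friction under 0.05 N m. Holes near +-1.22, +-1.83, +-2.44, one per marker, but the hidden ring sits off by up to 8 deg either way (same for all), so the true hole must be felt for. The pin drops only within 3 deg of the hole's middle.
- tall_post: Fixed steel post, 12 mm in diameter and 27 mm tall, standing on the foot at the wanted stop (top 43 mm above the worktop); the other five markers are flat studs. Origin at the centre of its lower end, 16 mm above the worktop, 84 mm from the turning axis.
- oil_bottle: Bystander: white oil bottle with a red nozzle, 42 mm across, 114 mm tall, standing loose; origin at the centre of its underside.
- padlock: Bystander: brass padlock 62x40x18 mm lying loose; origin at the centre of its underside.
- cutter_stand: Bystander: aluminium block with end mills, 28x90x55 mm, standing loose; origin at the centre of its underside.

How it is judged:
By the outcome, as a careful person would: the job done as asked, in the order asked, and still so for the second after the job is handed in, with the robot touching nothing.
It also fails if it takes over 67 s, if anything falls off the work surface, if the arm or the gripper's body presses on something with over 40 N, if the wrist force passes 120 N, or if a joint passes its speed limit or range.

## Robot

A 6-joint arm with a two-finger parallel gripper is mounted at the origin on a cart in front of the work surface, level with it; the furniture and walls round the work are solid. World frame = base frame: x ahead of the robot, y to its left, z up, the work surface at z = 0. Lengths are in m, angles in rad, forces in N, time in s.
With the tool pointing down it reaches from about 0.25 to 0.775 m from the base axis. Payload 4 kg.
Tool frame: the origin (TCP) lies between the finger pads; the fingertips stand 11 mm ahead of it and the grasp point (between the pads) lies 8 mm behind it; z points along the fingers, y is the line along which they close (so a half turn about z gives the same grasp; the last joint's range is limited). The gripper opens to 94 mm and grips with 3 to 60 N. Pads are 16 mm wide; open, the fingers measure 119 mm over their backs; the gripper's body (75 mm by 177 mm) begins 78 mm behind the grasp point.
Start: joints at [1.058, 0.087, 1.371, -0, 1.684, -0.103], TCP at [0.219, 0.504, 0.217] pointing down, gripper open.
Joint ranges: [-3.1, 3.1], [-0.76, 2.03], [0.27, 2.55], [-1.08, 4.22], [0.17, 2.65], [-2.57, 2.57]. Speed limits (rad/s): [2.79, 2.79, 3.14, 3.14, 3.14, 3.14].

## Interface

Orientations are given as a unit quaternion [x, y, z, w].
In Python, from station import r gives the robot as it stands.
- The arm moves only by the shell command python3 -m jog 'ROWS' [FORCE]. ROWS is JSON, a list of rows, each a list of 7 numbers: the shift along the tool's x, y, z in mm, then the turn, a rotation vector about the tool's x, y, z in rad, then the closure in counts, from 0 (fully open) to 255 (shut). In form: [[dx, dy, dz, ax, ay, az, jaw], ...]. A call has 1 to 10 rows; each row shifts and turns the commanded pose from where the row before left it, along the tool's axes as they then stand; what a row does not reach is not made up. A row lasts 1/10 s, in which the tool goes at most 50 mm and 8.59 degrees, less where a joint would pass 70% of its speed; a pose out of reach is approached as far as the arm can. A call is refused whole if a number of a shift passes 50 or a number of a turn 0.15, either way. A call with a gripper value outside its range is refused whole. The fingers move at their own pace and stop on an object; FORCE is the grip in N (left out, the last holds). Time passes only in rows, so rows that do not move let the fingers close. It gives the time, the measured TCP pose, the force, the opening and the grip force at its end, in the units of the state.
- r.observe(): the state, without advancing time (a new reading comes with each control period).
- r.camera(name): name is "scene" or "top" or "wrist"; returns (picture, depth): 480x640x3 uint8, blue, green, red; 480x640 float32, m along the optical axis (not along the pixel's ray), 0 where there is no reading.
- r.camera_model(name): a dict with "fx", "fy", "cx", "cy" (pixels), "cam_to_world" (4x4, takes a point from camera to world coordinates). Camera axes: x right, y down, z forward; pixel columns grow to the right and rows downward; lengths in m; the calibration is good to about 2 mm. A picture is of the moment at which its call begins: read the wrist's pose just before it. camera_model takes no time and is no camera call; for the wrist camera it gives the pose at the moment of the call.
- r.hand_in(): hands the job in; it is judged then, once.
The state is a dict: "clock": time; "joint_positions": joint angles; "qd": joint speeds; "effort": joint torques, N m; "eef_pos": TCP position; "tool_rot": TCP orientation; "force": force on the tool from outside, world axes, zero at the start; "torque": the same for the moment, N m; "grip_width": finger opening in m; "grasp_force": force on a finger pad.
Only numpy, scipy, OpenCV 4.12 (cv2) and the standard library are available. Lean on these libraries where they do the work, as an engineer would, in place of code of your own. Each camera call takes 0.05 s, during which the arm holds its last target. There are 200 camera calls.

## Working session

There is one attempt and no reset: what is moved stays moved. The work goes in short steps, Python scripts to look and compute and a shell command to move; the robot and the scene stay as the last step left them, time stands still between calls to the robot, and variables do not carry over. Pictures are saved under pics/ and viewed, at most 10 in all, crops included, and the job is handed in when it is done.

```bash
mkdir -p pics; python3 - <<'E'
from station import r
import cv2,numpy as np
for n in("top","scene"):
    p,d=r.camera(n); cv2.imwrite(f"pics/{n}0.png",p); np.save(f"pics/{n}0.npy",d)
    m=r.camera_model(n); print(n,m["fx"],m["cx"],m["cy"],np.round(m["cam_to_world"],3).tolist())
s=r.observe(); print(s["clock"],s["eef_pos"],s["tool_rot"],s["grip_width"])
E
```

```text
top 447.1933554243618 313.81411088345385 233.08431954174895 [[-0.007, -0.999, 0.05, 0.519], [-1.0, 0.006, -0.012, -0.003], [0.012, -0.05, -0.999, 0.903], [0.0, 0.0, 0.0, 1.0]]
scene 469.3429714790722 321.03602892114066 240.5098252632235 [[0.507, -0.398, 0.765, -0.113], [-0.862, -0.235, 0.449, -0.375], [0.001, -0.887, -0.462, 0.465], [0.0, 0.0, 0.0, 1.0]]
0.1 [0.2189094  0.50405773 0.21541584] [ 2.03471639e-01  9.79080339e-01 -9.48221699e-04 -2.87397038e-04] 0.0939364776517577
```

View pics/top0.png

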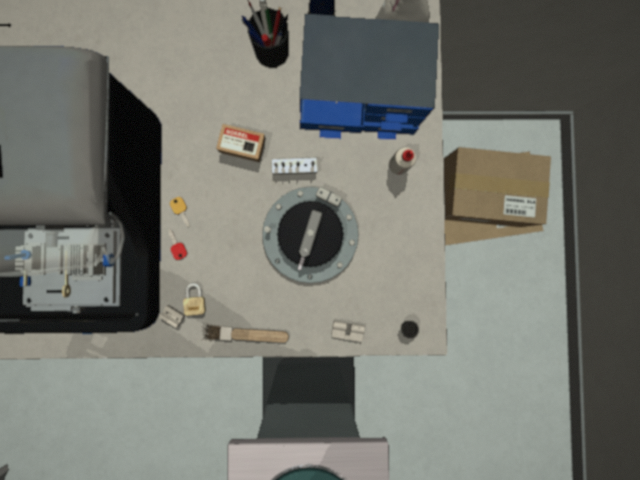

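View pics/scene0.png

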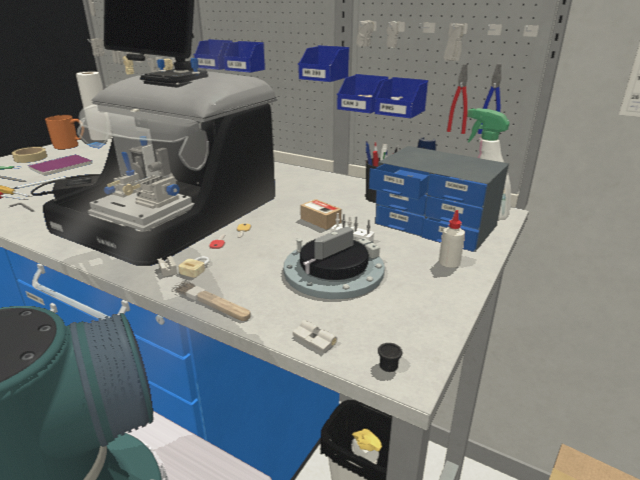

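```bash
cat > h.py <<'E'
import numpy as np,cv2
from station import r
def ray(n,u,v,z,m=None):
    m=m or r.camera_model(n); T=np.array(m["cam_to_world"])
    d=T[:3,:3]@np.array([(u-m["cx"])/m["fx"],(v-m["cy"])/m["fy"],1]); o=T[:3,3]
    return o+d*(z-o[2])/d[2]
def px(n,P,m=None):
    m=m or r.camera_model(n); T=np.array(m["cam_to_world"])
    p=T[:3,:3].T@(np.array(P)-T[:3,3]); return m["fx"]*p[0]/p[2]+m["cx"],m["fy"]*p[1]/p[2]+m["cy"]
E
python3 - <<'E'
from h import *
p=cv2.imread("pics/top0.png")
c=cv2.resize(p[175:295,250:370],(600,600),interpolation=cv2.INTER_CUBIC); cv2.imwrite("pics/topc.png",c)
s=cv2.imread("pics/scene0.png"); cv2.imwrite("pics/scc.png",cv2.resize(s[205:305,265:405],(800,571),interpolation=cv2.INTER_CUBIC))
hsv=cv2.cvtColor(p,cv2.COLOR_BGR2HSV)
g=p[...,2].astype(int)-p[...,0]   # bench warm, foot bluish
m=((g<-3)).astype(np.uint8); m[:175]=0;m[295:]=0;m[:,:250]=0;m[:,370:]=0
cs,_=cv2.findContours(m,cv2.RETR_EXTERNAL,cv2.CHAIN_APPROX_NONE)
k=max(cs,key=cv2.contourArea); k=cv2.convexHull(k)
print(cv2.fitEllipse(k)); (u,v),_,_=cv2.fitEllipse(k); print("foot",ray("top",u,v,.012))
b=(hsv[...,2]<60).astype(np.uint8); b[:195]=0;b[275:]=0;b[:,:270]=0;b[:,350:]=0
cs,_=cv2.findContours(b,cv2.RETR_EXTERNAL,cv2.CHAIN_APPROX_NONE)
k=cv2.convexHull(np.vstack([x for x in cs if cv2.contourArea(x)>50])); e=cv2.fitEllipse(k); print(e,ray("top",*e[0],.044))
E
```

```text
((309.85498046875, 234.58718872070312), (92.58357238769531, 92.84576416015625), 23.43177032470703)
foot [ 0.5602743  -0.00591012  0.012     ]
((310.2486877441406, 233.7385711669922), (64.9803237915039, 66.32838439941406), 25.09876823425293) [ 0.56041186 -0.00658214  0.044     ]
```

View pics/topc.png

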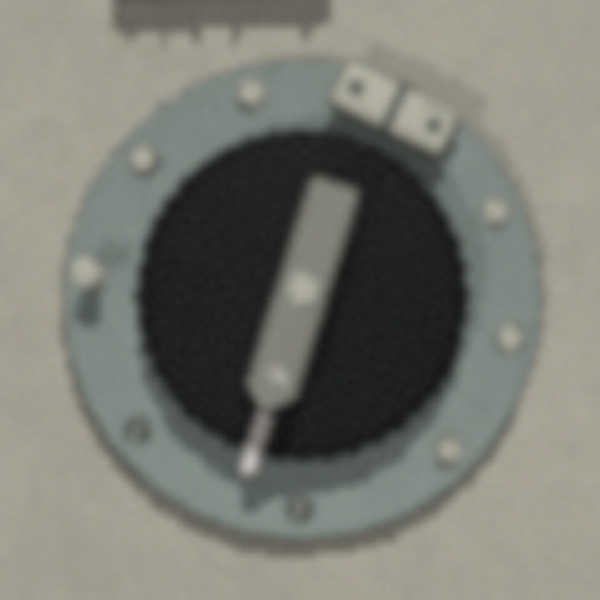

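View pics/scc.png

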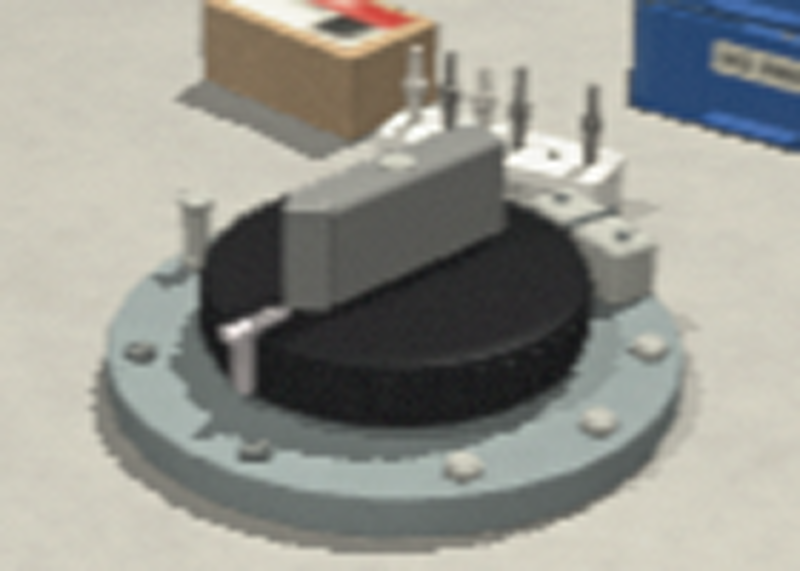

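The zoomed crops show the post at crop (87,270), i.e. top pixel (267.4,229). The studs are at (250,93), (142,158), (493,210), (510,337) and (448,450). The pointer tip is at (248,472), the bar centre at (302,288) and the back block at about (395,107).

```bash
python3 - <<'E'
from h import *
def w(x,y,z): return ray("top",250+x/5-.4,175+y/5-.4,z)[:2]
c=np.array([.5603,-.0062])
for n,x,y,z in [("a",250,93,.021),("b",142,158,.021),("post",87,270,.043),("d",493,210,.021),("e",510,337,.021),("f",448,450,.021),("tip",248,472,.044),("barA",333,182,.08),("barnose",268,403,.08),("barc",302,288,.08),("block",395,107,.037)]:
    q=w(x,y,z); v=q-c; print(n,q.round(4),"r",np.hypot(*v).round(4),"ang",np.degrees(np.arctan2(v[1],v[0])).round(1))
s=r.observe()
from scipy.spatial.transform import Rotation as R
print(R.from_quat(s["tool_rot"]).as_matrix().round(3).tolist())
E
```

```text
a [0.6421 0.0139] r 0.0843 ang 13.8
b [0.6165 0.0568] r 0.0844 ang 48.3
post [0.5709 0.0766] r 0.0834 ang 82.7
d [ 0.5951 -0.082 ] r 0.0834 ang -65.4
e [ 0.5447 -0.0882] r 0.0835 ang -100.8
f [ 0.5003 -0.0633] r 0.0828 ang -136.4
tip [0.4929 0.015 ] r 0.0706 ang 162.5
barA [ 0.6007 -0.0177] r 0.042 ang -15.9
barnose [0.5193 0.0068] r 0.043 ang 162.5
barc [ 0.5615 -0.006 ] r 0.0012 ang 9.3
block [ 0.6341 -0.0428] r 0.0824 ang -26.4
[[-0.917, 0.398, -0.001], [0.398, 0.917, -0.002], [0.0, -0.002, -1.0]]
```

```bash
python3 -m jog '[[-10,-20,0,0,0,0,0],[-20,-39,0,0,0,0,0],[-20,-39,0,0,0,0,0],[-20,-39,0,0,0,0,0],[-20,-39,0,0,0,0,0],[-20,-39,0,0,0,0,0],[-18,-32,0,0,0,0,0],[-10,-20,0,0,0,0,0]]' && python3 -m jog '[[-20,-4,0,0,0,0,0],[-44,-8,0,0,0,0,0],[-44,-8,0,0,0,0,0],[-44,-8,0,0,0,0,0],[-44,-8,0,0,0,0,0],[-44,-8,0,0,0,0,0],[-44,-8,0,0,0,0,0],[-44,-8,0,0,0,0,0],[-30,-5,0,0,0,0,0],[-20,0,0,0,0,-0.119,0]]' && python3 -m jog '[[0,0,10,0,0,0,0],[0,0,0,0,0,0,0]]'
python3 - <<'E'
from h import *
p,d=r.camera("wrist"); cv2.imwrite("pics/w1.png",p)
s=r.observe(); y=s["tool_rot"]; print(s["clock"],s["eef_pos"],s["joint_positions"],s["force"])
from scipy.spatial.transform import Rotation as R
M=R.from_quat(y).as_matrix(); print(M.round(3).tolist(), "yaw y",np.degrees(np.arctan2(M[1,1],M[0,1])), "to centre in tool",(M.T@(np.array([.5603,-.0062,.06])-s["eef_pos"])*1000).round(1))
for q in [(.5603,-.0062,.08),(.4952,.0133,.044)]: print(px("wrist",q))
E
```

```text
clock: 0.9
eef_pos: [0.239, 0.2025, 0.2162]
tool_rot: [0.204, 0.979, -0.0, 0.0]
force: [-0.1, 0.0, -0.8]
grip_width: 0.0942
grasp_force: 0.0
clock: 1.9
eef_pos: [0.5613, -0.0075, 0.215]
tool_rot: [0.145, 0.99, -0.0, -0.001]
force: [-0.8, 0.6, -0.1]
grip_width: 0.0941
grasp_force: 0.0
clock: 2.1
eef_pos: [0.5587, -0.0054, 0.2037]
tool_rot: [0.146, 0.989, 0.0, -0.003]
force: [-0.8, 0.4, -0.2]
grip_width: 0.0938
grasp_force: 0.0
2.15 [ 0.55864144 -0.00504467  0.20470711] [-1.10762285e-01  1.12018016e-01  1.36695408e+00  4.02884464e-04
  1.66657570e+00 -1.38936046e+00] [0.48501072 0.69931375 0.27240481]
[[-0.958, 0.288, -0.004], [0.288, 0.958, 0.001], [0.004, -0.0, -1.0]] yaw y 73.26047728772167 to centre in tool [ -2.5  -0.6 144.7]
(np.float64(307.2000346613686), np.float64(230.10824840865843))
(np.float64(307.28093116566333), np.float64(137.94898991006926))
```

View pics/w1.png

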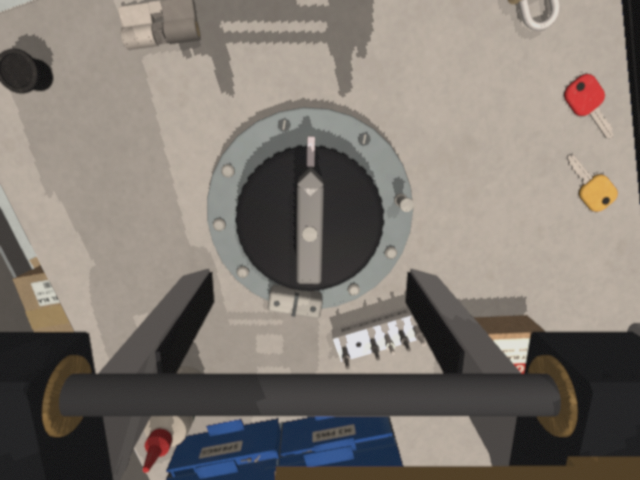

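The wrist view shows the bar upright at u≈310, with its centre button at (310,234) and the post to the right at (406,204). The jaws are square to the bar, so I descend and grip.

```bash
python3 -m jog '[[-2,0.5,25,0,0,0,0],[0,0,35,0,0,0,0],[0,0,35,0,0,0,0],[0,0,25,0,0,0,0],[0,0,15,0,0,0,0],[0,0,9,0,0,0,0],[0,0,0,0,0,0,0]]' && python3 -m jog '[[0,0,0,0,0,0,150],[0,0,0,0,0,0,170],[0,0,0,0,0,0,190],[0,0,0,0,0,0,210],[0,0,0,0,0,0,220],[0,0,0,0,0,0,220],[0,0,0,0,0,0,220],[0,0,0,0,0,0,220]]' 10
```

```text
clock: 2.85
eef_pos: [0.5615, -0.0053, 0.0621]
tool_rot: [0.145, 0.989, 0.0, -0.001]
force: [-0.3, 0.1, 0.2]
grip_width: 0.0941
grasp_force: 0.0
clock: 3.65
eef_pos: [0.5622, -0.0057, 0.0624]
tool_rot: [0.145, 0.989, 0.0, -0.0]
force: [0.3, -0.9, -0.5]
grip_width: 0.0334
grasp_force: 0.0
```

```bash
python3 -m jog '[[0,0,0,0,0,0,255],[0,0,0,0,0,0,255],[0,0,0,0,0,0,255],[0,0,0,0,0,0,255],[0,0,0,0,0,0,255]]' 25
```

```text
clock: 4.15
eef_pos: [0.5621, -0.0062, 0.0625]
tool_rot: [0.145, 0.989, -0.0, -0.0]
force: [-0.8, -2.3, 0.1]
grip_width: 0.0199
grasp_force: 25.0
```

```bash
python3 -m jog '[[0,0,-3,0,0,0,255],[0,0,-3,0,0,0,255],[0,0,-3,0,0,0,255],[0,0,-2,0,0,0,255],[0,0,0,0,0,0,255],[0,0,0,0,0,0,255],[0,0,0,0,0,0,255]]' 30
```

```text
clock: 4.85
eef_pos: [0.5619, -0.0061, 0.073]
tool_rot: [0.145, 0.989, -0.0, -0.0]
force: [1.4, -4.9, -6.7]
grip_width: 0.0199
grasp_force: 29.9
```

```bash
python3 -m jog '[[0,0,0,0,0,0.06,255],[0,0,0,0,0,0.12,255],[0,0,0,0,0,0.12,255],[0,0,0,0,0,0.12,255],[0,0,0,0,0,0.12,255]]' && python3 -m jog '[[0,0,0,0,0,0.12,255],[0,0,0,0,0,0.12,255],[0,0,0,0,0,0.12,255],[0,0,0,0,0,0.12,255],[0,0,0,0,0,0.1,255],[0,0,0,0,0,0.08,255],[0,0,0,0,0,0,255],[0,0,0,0,0,0,255]]'; cat > y.py <<'E'
from h import *
from scipy.spatial.transform import Rotation as R
s=r.observe(); M=R.from_quat(s["tool_rot"]).as_matrix(); print("ptr",90+np.degrees(np.arctan2(M[1,1],M[0,1])).round(2),s["eef_pos"].round(4),"F tool",(M.T@s["force"]).round(1),"T",np.round(s["torque"],2))
E
python3 y.py
```

```text
clock: 5.35
eef_pos: [0.5621, -0.0059, 0.0732]
tool_rot: [0.406, 0.914, -0.0, -0.0]
force: [1.2, -4.5, -7.3]
grip_width: 0.0195
grasp_force: 29.9
clock: 6.15
eef_pos: [0.5623, -0.0059, 0.0733]
tool_rot: [0.678, 0.735, -0.0, 0.0]
force: [2.2, -4.6, -7.8]
grip_width: 0.0198
grasp_force: 30.0
ptr 94.69 [ 0.5623 -0.0059  0.0733] F tool [-4.8  1.8  7.8] T [-1.11 -0.37  0.01]
```

```bash
python3 -m jog '[[0,0,1.5,0,0,0,255],[0,0,1.5,0,0,0,255],[0,0,1,0,0,0,255],[0,0,0,0,0,0,255],[0,0,0,0,0,0,255]]' 20; python3 y.py
```

```text
clock: 6.65
eef_pos: [0.5622, -0.0059, 0.0701]
tool_rot: [0.678, 0.735, -0.0, 0.0]
force: [0.6, -5.0, -4.1]
grip_width: 0.02
grasp_force: 20.0
ptr 94.63 [ 0.5622 -0.0059  0.0701] F tool [-5.   0.2  4.1] T [-1.08 -0.04 -0.03]
```

```bash
python3 -m jog '[[0,0,0.8,0,0,0,255],[0,0,0,0,0,0,255]]'; python3 y.py;  python3 -m jog '[[0,0,0,0,0,0.02,255],[0,0,0,0,0,0.02,255],[0,0,0,0,0,0,255]]'; python3 y.py; python3 -m jog '[[0,0,0,0,0,0.02,255],[0,0,0,0,0,0.02,255],[0,0,0,0,0,0,255]]'; python3 y.py
```

```text
clock: 6.85
eef_pos: [0.5623, -0.0059, 0.07]
tool_rot: [0.678, 0.735, -0.0, 0.0]
force: [-0.8, -5.1, -1.4]
grip_width: 0.0201
grasp_force: 20.0
ptr 94.63 [ 0.5623 -0.0059  0.07  ] F tool [-5.  -1.2  1.4] T [-1.05  0.31 -0.02]
clock: 7.15
eef_pos: [0.5623, -0.0059, 0.0699]
tool_rot: [0.693, 0.721, 0.0, 0.0]
force: [-0.5, -5.7, -1.4]
grip_width: 0.0195
grasp_force: 20.0
ptr 92.32 [ 0.5623 -0.0059  0.0699] F tool [-5.6 -0.8  1.4] T [-1.03  0.16  0.02]
clock: 7.45
eef_pos: [0.5623, -0.0059, 0.0689]
tool_rot: [0.707, 0.707, 0.0, 0.0]
force: [1.5, -5.6, -4.6]
grip_width: 0.0197
grasp_force: 20.0
ptr 90.02 [ 0.5623 -0.0059  0.0689] F tool [-5.6  1.5  4.6] T [-1.15 -0.1  -0.09]
```

The pin has started to drop at about 90°, so I lower here.

```bash
python3 -m jog '[[0,0,1,0,0,0,255],[0,0,1,0,0,0,255],[0,0,1,0,0,0,255],[0,0,0,0,0,0,255]]'; python3 y.py; python3 -m jog '[[0,0,1,0,0,0,255],[0,0,1,0,0,0,255],[0,0,1,0,0,0,255],[0,0,0,0,0,0,255]]'; python3 y.py
```

```text
clock: 7.85
eef_pos: [0.5623, -0.0059, 0.066]
tool_rot: [0.707, 0.707, 0.0, 0.0]
force: [1.3, -4.5, -5.2]
grip_width: 0.0198
grasp_force: 20.0
ptr 90.03 [ 0.5623 -0.0059  0.066 ] F tool [-4.5  1.3  5.3] T [-1.07 -0.08 -0.08]
clock: 8.25
eef_pos: [0.5623, -0.0059, 0.0633]
tool_rot: [0.707, 0.707, 0.0, 0.0]
force: [0.4, -4.6, -3.7]
grip_width: 0.0199
grasp_force: 20.0
ptr 90.02 [ 0.5623 -0.0059  0.0633] F tool [-4.6  0.4  3.7] T [-1.11  0.12 -0.14]
```

```bash
python3 -m jog '[[0,0,0.8,0,0,0.015,255],[0,0,0.5,0,0,0.01,255],[0,0,0,0,0,0,255]]'; python3 y.py; python3 -m jog '[[0,0,0,0,0,0.03,255],[0,0,0,0,0,0.03,255],[0,0,0,0,0,0,255]]' 10; python3 y.py;  python3 -m jog '[[0,0,0,0,0,-0.03,255],[0,0,0,0,0,-0.03,255],[0,0,0,0,0,0,255]]'; python3 y.py
```

```text
clock: 8.55
eef_pos: [0.5623, -0.0059, 0.0625]
tool_rot: [0.716, 0.698, 0.0, 0.0]
force: [-0.2, -4.8, -1.1]
grip_width: 0.02
grasp_force: 20.0
ptr 88.6 [ 0.5623 -0.0059  0.0625] F tool [-4.8 -0.1  1.1] T [-1.16  0.3   0.  ]
clock: 8.85
eef_pos: [0.5623, -0.0058, 0.0625]
tool_rot: [0.736, 0.677, 0.0, 0.0]
force: [-1.0, -6.0, -0.1]
grip_width: 0.0197
grasp_force: 10.0
ptr 85.16 [ 0.5623 -0.0058  0.0625] F tool [-6.1 -0.5  0.1] T [-1.07  0.33 -0.05]
clock: 9.15
eef_pos: [0.5623, -0.0058, 0.0625]
tool_rot: [0.715, 0.699, 0.0, 0.0]
force: [-1.6, -4.8, 0.3]
grip_width: 0.02
grasp_force: 10.0
ptr 88.66 [ 0.5623 -0.0058  0.0625] F tool [-4.8 -1.5 -0.3] T [-1.09  0.38 -0.02]
```

```bash
python3 -m jog '[[0,0,0,0,0,0,200],[0,0,0,0,0,0,150],[0,0,0,0,0,0,80],[0,0,0,0,0,0,0],[0,0,0,0,0,0,0],[0,0,0,0,0,0,0],[0,0,0,0,0,0,0],[0,0,0,0,0,0,0]]'; python3 -m jog '[[0,0,-10,0,0,0,0],[0,0,-25,0,0,0,0],[0,0,-40,0,0,0,0],[0,0,-40,0,0,0,0],[0,0,-30,0,0,0,0],[0,0,-10,0,0,0,0],[0,0,0,0,0,0,0],[0,0,0,0,0,0,0]]'
python3 y.py; python3 - <<'E'
from h import *
m=r.camera_model("wrist"); p,d=r.camera("wrist"); cv2.imwrite("pics/w2.png",p)
q,_=r.camera("scene"); cv2.imwrite("pics/s2.png",cv2.resize(q[205:305,265:405],(800,571),interpolation=cv2.INTER_CUBIC))
d0=np.load("pics/scene0.npy")
u,v=px("wrist",(.5615,-.0062,.044)); print(u,v)
for n in range(0,360,45):
  a=np.radians(n+20); P=(.5615+.05*np.cos(a),-.0062+.05*np.sin(a),.044); x,y=px("wrist",P); x,y=int(x),int(y)
  if 0<=x<640 and 0<=y<480:
    T=np.array(m["cam_to_world"]); z=d[y,x]; W=T@np.array([(x-m["cx"])/m["fx"]*z,(y-m["cy"])/m["fy"]*z,z,1]); print(n,W[:3].round(4))
E
```

```text
clock: 9.95
eef_pos: [0.5622, -0.0056, 0.0613]
tool_rot: [0.716, 0.698, 0.0, -0.0]
force: [-0.9, 0.3, -0.8]
grip_width: 0.0724
grasp_force: 0.0
clock: 10.75
eef_pos: [0.5615, -0.0057, 0.2147]
tool_rot: [0.716, 0.698, -0.001, -0.001]
force: [0.1, -0.1, -0.0]
grip_width: 0.0939
grasp_force: 0.0
ptr 88.57 [ 0.5615 -0.0057  0.2147] F tool [-0.1  0.2  0. ] T [-0.12  0.05  0.02]
310.01952989820967 216.4290126079114
0 [0.6087 0.0115 0.0444]
45 [0.5828 0.0398 0.0458]
90 [0.5448 0.0415 0.0453]
135 [0.5168 0.0155 0.0443]
180 [ 0.5145 -0.0231  0.0446]
225 [ 0.5412 -0.051   0.0454]
270 [ 0.5793 -0.0529  0.0453]
315 [ 0.6072 -0.0269  0.0456]
```

View pics/w2.png

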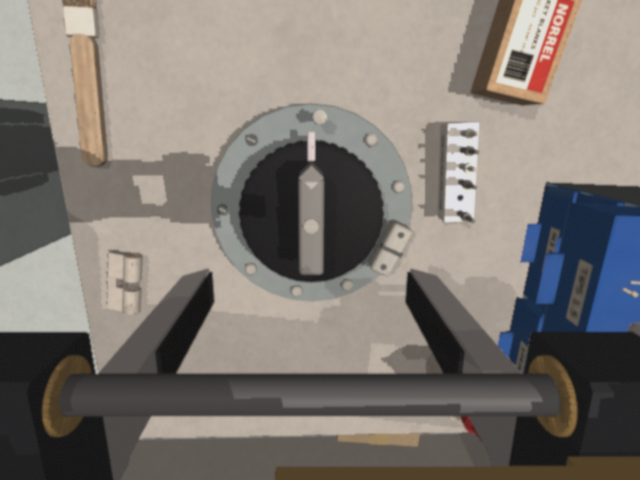

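View pics/s2.png

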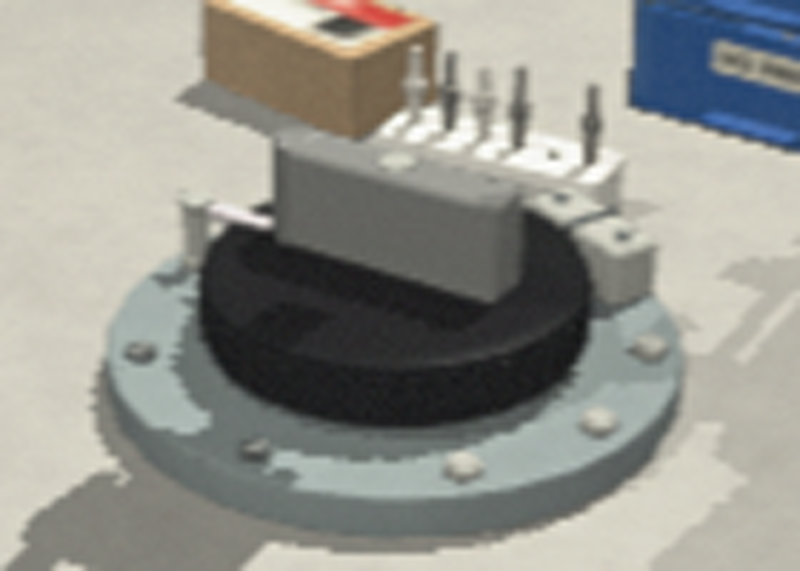

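The dial face reads 44–46 mm, which is home height (riding on the ring it would be about 51.5 mm). The pointer (311,145) faces the tall post (320,117), about 5° off, within the ring's 8° tolerance. The stand is in its place and the gripper is clear.

```bash
python3 -c "
from station import r
print(r.hand_in())"
```

```text
the job is handed in; nothing more can be done
None
```

The knob is locked home in the hole at the tall post (dial at home height, pointer about 5° off the post, within the ring's 8° offset), the gripper is clear, the bystanders were not touched, and the job was handed in at about 11 s.

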